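Refit the bayonet cap of the vacuum filter

ROBOT

A 6-joint arm with a two-finger parallel gripper is mounted at the origin on a cart in front of the work surface, level with it; the furniture and walls round the work are solid. World frame = base frame: x ahead of the robot, y to its left, z up, the work surface at z = 0. Lengths are in mm, angles in rad, forces in N, time in s.
With the tool pointing down it reaches from about 250 to 725 mm from the base axis. Payload 4 kg.
Tool frame: the origin (TCP) lies midway between the tips of the shut fingers; the grasp point (between the pads) lies 19 mm behind it; z points along the fingers, y is the line along which they close (so a half turn about z gives the same grasp; the last joint's range is limited). The gripper opens to 85 mm and grips with 20 to 120 N. Pads are 22 mm wide; open, the fingers measure 114 mm over their backs; the gripper's body (76 mm by 85 mm) begins 54 mm behind the grasp point. The pads swing forward as they close: fully open they stand 13 mm farther back than shut.
Start: joints at [1.203, 0.241, 0.005, 1.335, 0, 1.571], TCP at [179.78, 466.56, 197.406] pointing down, gripper open.
Joint ranges: [-2.72, 2.72], [-1.05, 1.87], [-1.09, 1.28], [-1.99, 2.15], [-1.42, 1.44], [-3.14, 3.14]. Speed limits (rad/s): [2.79, 2.79, 3.14, 3.14, 3.14, 3.14].

INTERFACE

Orientations are given as a unit quaternion [x, y, z, w].
In Python, from cell import sensors, viewer, r, models gives the robot as it stands. The module is installed in compiled form; this text tells all that it offers.
- The arm moves only by the tool drive_tool, never from a script. Its argument "commands" is a list of rows, each an object of numbers: "tx", "ty", "tz": the shift along the tool's x, y, z in cm; "rx", "ry", "rz": the turn, a rotation vector about the tool's x, y, z in degrees. A call has 1 to 10 rows; each row shifts and turns the commanded pose from where the row before left it, along the tool's axes as they then stand; what a row does not reach is not made up. A row lasts 1/8 s, in which the tool goes at most 62.5 mm and 10.7 degrees, less where a joint would pass 70% of its speed; a pose out of reach is approached as far as the arm can. A call with a gripper value outside its range is refused whole. "fingers" is the opening, from 0 (shut) to 1 (fully open), set as the call begins (left out, the last holds). The fingers move at their own pace and stop on an object; the grip force is fixed at half the most. Time passes only in rows, so rows that do not move let the fingers close. It gives the time, the measured TCP pose, the force, the opening and the grip force at its end, in the units of the state.
- sensors.state(): the state, without advancing time (a new reading comes with each control period).
- viewer.camera(name): name is "scene" or "top"; returns a dict with "pixels" (420x560x3 uint8, red, green, blue), "mtx" (3x3 intrinsics, pixels), "dist_coeffs" ([k1, k2, p1, p2, k3] as OpenCV has them; the pictures are not rectified), "R" (3x3) and "t" (3): a world point X has camera coordinates R X + t. Camera axes: x right, y down, z forward; pixel columns grow to the right and rows downward; lengths in mm; the calibration is good to about 2 mm. A picture is of the moment at which its call begins. There is no depth.
- r.hand_in(): hands the job in; it is judged then, once.
Trained networks look in the newest picture that a camera, given by its name, has taken for a name from the list of things; names that differ only in an ending like _2 or _b are one class to them, and where a whole thing is asked for, a point or a joint stands for the part that bears it (a point fixed in the world has none). Each returns a list of dicts, best first, with "score" (0 to 1); they miss things now and then, are a little off and sometimes report something else, mostly with a low value. They report only what shows in the picture. A call takes as long as a camera call.
- models.regions_of(name, camera): "pixels" (420x560 bool, what is visible of it) and "at" ([column, row] in pixels, amid what is visible of it).
- models.tip_of(name, camera): "at" ([column, row] in pixels: a listed point, or the origin of a listed thing).
The state is a dict: "clock": time; "q": joint angles; "joint_velocities": joint speeds; "tau": joint torques, N m; "tool_pos": TCP position; "orientation": TCP orientation; "contact_force": force on the tool from outside, world axes, zero at the start; "wrist_torque": the same for the moment, N m; "gripper_width": finger opening in mm; "finger_force": force on a finger pad.
Only numpy, scipy, OpenCV 4.12 (cv2) and the standard library are available. Lean on these libraries where they do the work, as an engineer would, in place of code of your own. Each camera call takes 0.05 s, during which the arm holds its last target. There are 200 camera calls.

TASK

The vacuum filter has been cleaned: pick up its black cap by the orange bar, set it into the leaning blue bowl and feel for the angle at which its two lugs drop through the slots of the steel ring. Press it in against the spring, twist it clockwise about a quarter turn to the stop and let the spring lift the lugs into their pockets, so that the cap stays locked when you let go. Do not push the pendant or the black vacuum pods out of their places.

Things in the scene. Friction and masses are not known exactly. Their poses are not given: they have to be found in the camera images.
- cap_bar (a point): Centre of the cap's orange bar (72 long on x, 16 wide, 40 high). Below it: black flange, 91 mm across, 10 thick, underside 30 mm below this point; then a 58 mm wide filter nose, its end tapered to 46 mm, 70.5 mm below, on which the cap stands (z up). Two opposite lugs at +x and -x, under white marks: 30 degrees wide, out to 37 mm radius, 43.5 to 50.5 mm below this point. About 0.3 kg.
- filter_mouth (a point): Centre of the steel bayonet ring's top face, in the mouth of the fixed blue bowl. z: bowl axis, out of the mouth, leaning 32 degrees from vertical towards the robot; y level, x up the slope. Bore 61 mm. Two opposite slots, 34 degrees wide, out to 39 mm radius; the ring was screwed tight at any angle: a slot lies 10 to 70 degrees from +x towards +y, look or feel for it.
- spring_seat (a point): Sprung plate in the bowl, 26.5 mm inside the mouth; pushes back 4 N, plus 0.6 N per mm. Height of the bar's centre over the mouth, along the axis: 50.5 mm lugs resting on the ring, missing the slots; 44 nose meets plate; 32.5 or less lugs clear the ledges and can turn (30 flange down); 36.5 locked. From the slot, pockets (16 degrees of play) centre on 80, stop at 88 degrees clockwise.
- pendant: Yellow and black hand pendant lying at the back, 173 x 64 x 49 mm; bystander. Origin: centre of its underside.
- vacuum_pod_a: Black vacuum pod, 62 x 85 x 29 mm, lying behind the filter; bystander. Origin: centre of its underside.
- vacuum_pod_b: A second black vacuum pod, 62 x 85 x 29 mm, to its left; bystander. Origin: centre of its underside.

How it is judged (in metres and radians):
At the end, for the whole second after the job is handed in: The cap sits locked in the bowl, held by its lugs and the spring alone: the bar's centre 34.5 to 39 mm above the mouth along the bowl's axis (locked is 36.5) and no more than 39.5 mm from its centre, the cap square to the bowl within 0.08 rad (z of cap_bar in the frame of filter_mouth between 0.0345 and 0.039 m and distance between cap_bar and filter_mouth below 0.0395 m and angle between the z axis of cap_bar and the z axis of filter_mouth, either way round below 0.08 rad); the robot touches nothing.
It fails at once if the pendant or a vacuum pod is pushed more than 30 mm (distance of any of pendant, vacuum_pod_a, vacuum_pod_b from where it was at the start of the episode above 0.03 m).
It also fails if it takes over 53 s, if anything falls off the work surface, if the arm or the gripper's body presses on something with over 40 N, if the wrist force passes 120 N, or if a joint passes its speed limit or range.

## Working session

There is one attempt and no reset: what is moved stays moved. The work goes in short steps, Python scripts to look and compute and a tool call to move; the robot and the scene stay as the last step left them, time stands still between calls to the robot, and variables do not carry over. Pictures are saved under pics/ and viewed, at most 10 in all, crops included, and the job is handed in when it is done.

Besides the shell and the picture viewer there is one more tool, called after "Call:" as name([rows], argument=value, ...), one row to a line, values as JSON. drive_tool: Moves the arm, as the interface text tells. Its arguments: {"type":"object","properties":{"commands":{"type":"array","items":{"type":"object","properties":{"tx":{"type":"number"},"ty":{"type":"number"},"tz":{"type":"number"},"rx":{"type":"number"},"ry":{"type":"number"},"rz":{"type":"number"}}}},"fingers":{"type":"number"}},"required":["commands"]}

```bash
mkdir -p pics; cat > h.py <<'E'
import numpy as np,cv2
from scipy.spatial.transform import Rotation as Ro
from cell import sensors,viewer,r,models
def ray(c,uv):
    p=cv2.undistortPoints(np.array([[uv]],float),c["mtx"] if isinstance(c["mtx"],np.ndarray) else np.array(c["mtx"]),np.array(c["dist_coeffs"]))[0,0]
    R=np.array(c["R"]);t=np.array(c["t"])
    d=R.T@np.array([p[0],p[1],1]);return -R.T@t,d/np.linalg.norm(d)
def tri(rs):
    A=0;b=0
    for o,d in rs:
        P=np.eye(3)-np.outer(d,d);A=A+P;b=b+P@o
    x=np.linalg.solve(A,b);return x,[np.linalg.norm((np.eye(3)-np.outer(d,d))@(x-o)) for o,d in rs]
def proj(c,X):
    R=np.array(c["R"]);
    return cv2.projectPoints(np.atleast_2d(np.array(X,float)),cv2.Rodrigues(R)[0],np.array(c["t"],float),np.array(c["mtx"]),np.array(c["dist_coeffs"]))[0][:,0]
def save(im,n,s=1):
    cv2.imwrite("pics/"+n,cv2.resize(im[:,:,::-1],None,fx=s,fy=s,interpolation=cv2.INTER_CUBIC))
E
python3 - <<'E'
from h import *
s=sensors.state();print(s)
C={n:viewer.camera(n) for n in("scene","top")}
save(np.hstack([C["scene"]["pixels"],C["top"]["pixels"]]),"a.png",0.714)
for n in C: save(C[n]["pixels"],n+".png",1.4)
for k in("cap_bar","filter_mouth","spring_seat","pendant","vacuum_pod_a"):
    rs=[]
    for n in C:
        for d in models.tip_of(k,n)[:2]: print(k,n,d)
        d=models.tip_of(k,n)
        if d: rs.append(ray(C[n],d[0]["at"]))
    if len(rs)==2: print(k,tri(rs))
E
```

```text
{'clock': 0.0, 'q': array([ 1.20299108e+00,  2.41408737e-01,  3.72241875e-03,  1.33519353e+00,
       -8.88041180e-06,  1.57080193e+00]), 'joint_velocities': array([ 0.00168547, -0.00140508, -0.00013748, -0.00175459,  0.00133633,
        0.00132908]), 'tau': array([ 2.24023082e-03, -3.72316146e+01,  2.52408814e+01,  1.69358833e-02,
        2.06535551e-04,  4.92475223e-06]), 'tool_pos': array([179.53480187, 465.90390966, 196.51445611]), 'orientation': array([ 1.82870426e-01,  9.83136472e-01, -1.02500385e-03, -1.86135759e-04]), 'contact_force': array([-0.3563233 , -0.27674568, -0.35150137]), 'wrist_torque': array([-0.00903315, -0.01924636, -0.02599723]), 'finger_force': 0.0, 'gripper_width': 85.44935613664563}
cap_bar scene {'at': [228.2, 239.4], 'score': 0.62}
cap_bar top {'at': [242.0, 245.9], 'score': 0.84}
cap_bar (array([534.73310457, 107.80741378,  60.30053001]), [np.float64(4.640723302849587), np.float64(4.6407233028496435)])
filter_mouth scene {'at': [379.5, 266.8], 'score': 0.61}
filter_mouth top {'at': [392.9, 226.5], 'score': 0.9}
filter_mouth (array([ 576.62104892, -195.561
[... 265 characters left out ...]
 (array([ 594.58531036, -204.24267223,   93.17418878]), [np.float64(2.266081212442575), np.float64(2.266081212442684)])
pendant scene {'at': [215.2, 195.2], 'score': 0.63}
pendant top {'at': [167.8, 180.7], 'score': 0.7}
pendant (array([688.45365913, 286.54776971,  -3.35071029]), [np.float64(1.6816776290936244), np.float64(1.6816776290935782)])
vacuum_pod_a scene {'at': [267.7, 213.0], 'score': 0.95}
vacuum_pod_a scene {'at': [305.0, 231.8], 'score': 0.78}
vacuum_pod_a top {'at': [229.7, 173.5], 'score': 0.8}
vacuum_pod_a top {'at': [278.3, 179.0], 'score': 0.65}
vacuum_pod_a (array([710.06438583, 145.20367184,  -6.48267025]), [np.float64(1.6641329700229477), np.float64(1.6641329700231595)])
```

View pics/scene.png

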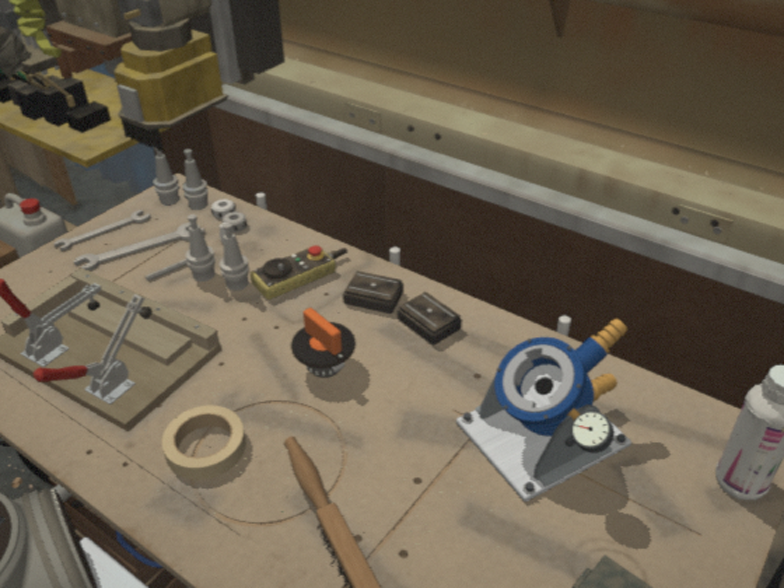

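View pics/top.png

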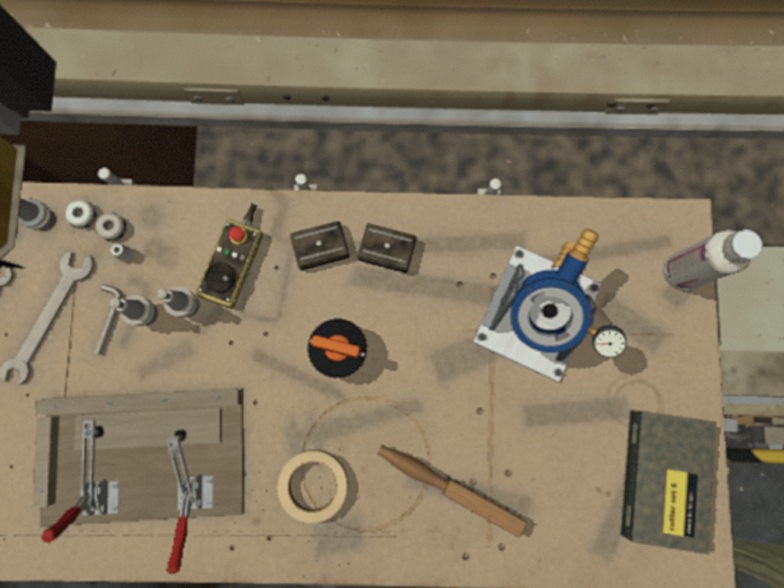

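Scene: cap at top.png (338,347) with the bar almost level. The bowl is at (551,312) in the top view and (543,382) in the scene view, and slots are faintly visible in the ring. Next I'll refine both and unwarp the mouth.

```bash
cat > m.py <<'E'
from h import *
C={n:viewer.camera(n) for n in("scene","top")}
def onz(c,uv,z):
    o,d=ray(c,uv);return o+d*(z-o[2])/d[2]
# orange bar
for n,c in C.items():
    im=c["pixels"];hsv=cv2.cvtColor(im,cv2.COLOR_RGB2HSV)
    m=((hsv[...,0]<14)&(hsv[...,1]>190)&(hsv[...,2]>120)).astype(np.uint8)
    u=models.tip_of("cap_bar",n)[0]["at"]
    w=np.zeros_like(m);w[int(u[1])-28:int(u[1])+28,int(u[0])-30:int(u[0])+30]=1
    m=m*w;ys,xs=np.nonzero(m);print(n,"tip",u,onz(c,u,70.5).round(1),"orange",m.sum(),xs.min(),xs.max(),ys.min(),ys.max())
    if n=="top":
        P=np.array([onz(c,(x,y),90.5)[:2] for x,y in zip(xs,ys)]);mu=P.mean(0);U,S,V=np.linalg.svd(P-mu);print("bar top centroid",mu,"yaw",np.degrees(np.arctan2(V[0,1],V[0,0])), np.ptp((P-mu)@V[0]))
M=tri([ray(C[n],models.tip_of("filter_mouth",n)[0]["at"]) for n in C])[0];print(M)
out=[]
for yaw in (-19,-23):
  a=np.radians(yaw);th=np.radians(32);h=np.array([np.cos(a),np.sin(a),0])
  z=np.array([-h[0]*np.sin(th),-h[1]*np.sin(th),np.cos(th)]);x=np.array([h[0]*np.cos(th),h[1]*np.cos(th),np.sin(th)]);y=np.cross(z,x)
  N=300;g=np.linspace(-60,60,N);X,Y=np.meshgrid(g,g)
  # image up = +x, left = +y
  pts=M+(-Y)[...,None]*x+(-X)[...,None]*y
  row=[]
  for n,c in C.items():
    uv=proj(c,pts.reshape(-1,3)).reshape(N,N,2).astype(np.float32)
    w=cv2.remap(c["pixels"],uv[...,0],uv[...,1],cv2.INTER_CUBIC)
    w=np.ascontiguousarray(w)
    for rr in (30.5,39): cv2.circle(w,(150,150),int(rr*2.5),(255,0,0),1)
    row.append(w)
  out.append(np.hstack(row))
save(np.vstack(out),"w.png",1)
E
python3 m.py
```

```text
Traceback (most recent call last):
  File "m.py", line 11, in <module>
    m=m*w;ys,xs=np.nonzero(m);print(n,"tip",u,onz(c,u,70.5).round(1),"orange",m.sum(),xs.min(),xs.max(),ys.min(),ys.max())
                                                                                      ~~~~~~^^
ValueError: zero-size array to reduction operation minimum which has no identity
```

```bash
sed -i 's/>190)&/>140)\&/; s/>120)).as/>90)).as/' m.py; sed -i 's/    u=models.tip_of("cap_bar",n)\[0\]\["at"\]/    L=models.tip_of("cap_bar",n);print(n,L);u=L[0]["at"];print(hsv[int(u[1]),int(u[0])])/' m.py; python3 m.py
```

```text
scene [{'at': [226.4, 236.6], 'score': 0.9}, {'at': [270.6, 213.1], 'score': 0.62}]
[  9 157 109]
scene tip [226.4, 236.6] [527.5 111.6  70.5] orange 550 217 242 220 252
top []Traceback (most recent call last):
  File "m.py", line 9, in <module>
    L=models.tip_of("cap_bar",n);print(n,L);u=L[0]["at"];print(hsv[int(u[1]),int(u[0])])
                                              ~^^^
IndexError: list index out of range
```

```bash
sed -i 's/    L=models.tip_of("cap_bar",n);.*/    u={"scene":(229,236.5),"top":(242,246)}[n]/' m.py; sed -i 's/^M=tri.*/MT=lambda n:(models.tip_of("filter_mouth",n) or [{"at":{"scene":(379.5,266.8),"top":(392.9,226.5)}[n]}])[0]["at"]\nuu={n:MT(n) for n in C};print(uu);M=tri([ray(C[n],uu[n]) for n in C])[0];print(M)/' m.py; python3 m.py
```

```text
scene tip (229, 236.5) [530.7 107.5  70.5] orange 554 217 242 220 252
top tip (242, 246) [536.9 103.7  70.5] orange 420 222 256 239 257
bar top centroid [532.14983421 107.24919443] yaw -104.11909060692975 71.87559042432953
{'scene': [383.0, 270.6], 'top': [391.6, 226.8]}
[ 579.43888156 -198.55615064  114.362881  ]
```

View pics/w.png

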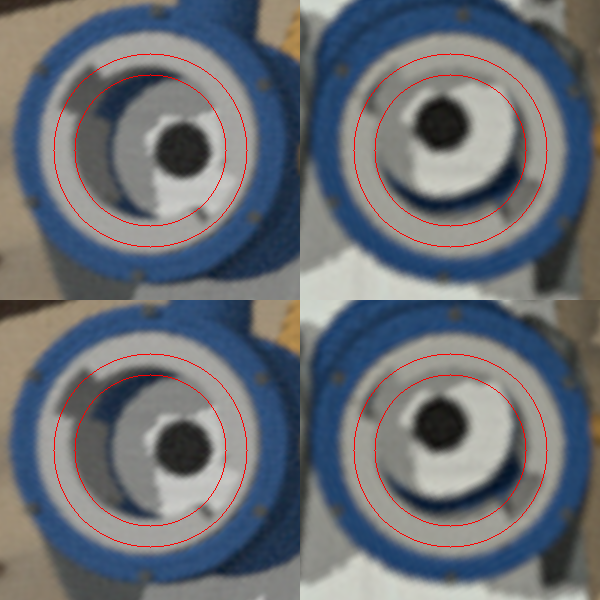

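The unwarp shows the slots near (82,90) and (215,205), about 50° from +x. The ring sits about 2.5 mm up-slope of my centre, so I'll fit the blue/grey circle in both views.

```bash
cat > f.py <<'E'
from h import *
from scipy.optimize import least_squares
from scipy.ndimage import gaussian_filter1d
C={n:viewer.camera(n) for n in("scene","top")}
def axes(yaw,th=np.radians(32)):
  a=yaw;h=np.array([np.cos(a),np.sin(a),0])
  z=np.array([-h[0]*np.sin(th),-h[1]*np.sin(th),np.cos(th)]);x=np.array([h[0]*np.cos(th),h[1]*np.cos(th),np.sin(th)]);return x,np.cross(z,x),z
A=np.radians(np.arange(0,360,3));Rr=np.arange(30,56,.25)
def polar(c,M,yaw,Rr,A):
  x,y,z=axes(yaw)
  d=np.cos(A)[:,None]*x+np.sin(A)[:,None]*y
  P=M+Rr[None,:,None]*d[:,None]
  uv=proj(c,P.reshape(-1,3)).reshape(len(A),len(Rr),2).astype(np.float32)
  return cv2.remap(c["pixels"],uv[...,0],uv[...,1],cv2.INTER_LINEAR).astype(float),P
M0=np.array([579.4,-198.6,114.4])+2.6*axes(np.radians(-20))[0];yaw0=np.radians(-20)
# edge pixels (blue/grey boundary), found once in each view, iterated
for it in range(3):
  E=[]
  for n,c in C.items():
    w,P=polar(c,M0,yaw0,Rr,A)
    b=w[...,2]/(w[...,0]+20)            # blueness
    k=(Rr>38)&(Rr<52)
    j=[np.nonzero(k)[0][0]+np.argmax(b[i][k]>1.9) for i in range(len(A))]
    ok=[(b[i][k]>1.9).any() and b[i][k][0]<1.6 for i in range(len(A))]
    uv=proj(c,np.array([P[i,j[i]] for i in range(len(A))]))
    for i in range(len(A)):
      if ok[i]:E.append((n,uv[i]))
  rays=[ray(C[n],u) for n,u in E]
  O=np.array([o for o,_ in rays]);D=np.array([d for _,d in rays])
  def res(p):
    x,y,z=axes(p[3],p[5]);X=O+D*(((p[:3]-O)@z)/(D@z))[:,None]
    return np.r_[np.linalg.norm(X-p[:3],axis=1)-p[4],(p[5]-np.radians(32))*2000]
  s=least_squares(res,[*M0,yaw0,45,np.radians(32)],loss="soft_l1",f_scale=.7)
  M0=s.x[:3];yaw0=s.x[3];print(len(E),M0.round(1),np.degrees(yaw0).round(1),s.x[4].round(1),np.std(s.fun).round(2))
A=np.radians(np.arange(0,360,1))
tot=0
for n,c in C.items():
  w,_=polar(c,M0,yaw0,np.arange(33,37.6,.5),A);v=w.mean(2).mean(1)
  v2=(v+np.roll(v,-180))[:180];tot=tot+v2/v2.std()
  print(n,"two slots:",[(int(q),int(v[q]),int(v[q+180])) for q in range(0,100,6)])
b=np.array([np.mean([tot[(a+k)%180] for k in range(-17,18)]) for a in range(180)]);print("slot",np.argmin(b))
np.save("mouth.npy",np.r_[M0,yaw0])
E
python3 f.py
```

```text
115 [460.9  35.3 989.5] -23.8 0.0 0.0Traceback (most recent call last):
  File "f.py", line 33, in <module>
    s=least_squares(res,[*M0,yaw0,45,np.radians(32)],loss="soft_l1",f_scale=.7)
    return func(*args, **kwargs)
    vector_fun = VectorFunction(
        fun_wrapped,
    ...<6 lines>...
        workers=workers
    )
    self._update_fun()
    ~~~~~~~~~~~~~~~~^^
    self.f = self.fun_wrapped(xp_copy(self.x))
             ~~~~~~~~~~~~~~~~^^^^^^^^^^^^^^^^^
    return np.atleast_1d(self.fun(x))
                         ~~~~~~~~^^^
    return self.f(x, *self.args, **self.kwargs)
           ~~~~~~^^^^^^^^^^^^^^^^^^^^^^^^^^^^^^
  File "f.py", line 31, in res
    x,y,z=axes(p[3],p[5]);X=O+D*(((p[:3]-O)@z)/(D@z))[:,None]
                                   ~~~~~^~
ValueError: operands could not be broadcast together with shapes (3,) (0,)
```

Call:
drive_tool([
  {"rz": -5},
  {"rz": -5},
], fingers=1)

```text
$.commands[0]: bad value
```

```bash
python3 -c "
from h import *
s=sensors.state();print(s['q'],s['tool_pos'],s['orientation'],s['clock'])"
```

```text
[ 1.20299825e+00  2.40608604e-01  5.00332395e-03  1.33523848e+00
 -3.27433744e-05  1.57081717e+00] [179.78531327 466.5415966  197.40343396] [ 1.82874493e-01  9.83136267e-01 -2.63091093e-05  1.17592208e-05] 1.75
```

```bash
sed -i 's/loss="soft_l1",f_scale=.7/loss="soft_l1",f_scale=.7,bounds=([500,-300,60,-.8,42,.4],[650,-100,170,.1,48,.7])/' f.py; python3 f.py
```

```text
114 [ 579.7 -198.5  120.1] -24.8 48.0 0.37
114 [ 579.7 -198.5  120.2] -24.8 48.0 0.35
114 [ 579.6 -198.4  120.4] -24.8 48.0 0.35
scene two slots: [(0, 164, 159), (6, 164, 160), (12, 165, 158), (18, 164, 160), (24, 164, 162), (30, 164, 165), (36, 156, 164), (42, 101, 142), (48, 95, 175), (54, 93, 189), (60, 98, 191), (66, 100, 194), (72, 111, 184), (78, 157, 162), (84, 164, 165), (90, 162, 164), (96, 162, 163)]
top two slots: [(0, 154, 156), (6, 155, 155), (12, 155, 156), (18, 154, 155), (24, 155, 155), (30, 155, 156), (36, 154, 152), (42, 131, 106), (48, 126, 106), (54, 118, 112), (60, 114, 109), (66, 103, 105), (72, 105, 117), (78, 151, 155), (84, 155, 155), (90, 154, 155), (96, 155, 156)]
slot 56
```

Call:
drive_tool([
  {"tx": 0,"ty": 0,"tz": 0,"rx": 0,"ry": 0,"rz": -5},
  {"tx": 0,"ty": 0,"tz": 0,"rx": 0,"ry": 0,"rz": -5},
], fingers=1)

```text
clock: 2.1
tool_pos: [179.8, 466.6, 197.4]
orientation: [0.095, 0.995, 0.0, 0.0]
contact_force: [0.1, -0.1, -0.6]
gripper_width: 85.1
finger_force: 0.0
```

```bash
python3 -c "
from h import *
s=sensors.state();print(s['q'],s['tool_pos'],s['orientation'],s['clock'])"
```

```text
[ 1.20300348e+00  2.40591993e-01  5.01997418e-03  1.33519179e+00
 -4.66373722e-06  1.39338411e+00] [179.78478771 466.57385351 197.41810684] [9.50466251e-02 9.95472822e-01 1.50299505e-05 6.62308159e-06] 2.1
```

```bash
sed -i 's/,42,.4\]/,35,.4]/; s/,48,.7\]/,65,.7]/; s/-p\[4\],(p/-p[4],(p/' f.py
cat >> f.py <<'E'
print("cost",s.cost)
for n in C:
  q=res(s.x)[:-1][[e[0]==n for e in E]];print(n,q.mean().round(2),q.std().round(2))
# ring profile incl. bore & slot outer radius, away from/inside slots
for n,c in C.items():
  w,_=polar(c,M0,yaw0,np.arange(26,52,1.),np.radians([0,90,110,150,180,270,300,330]));print(n);print(w.mean(2).round(0).astype(int))
  w,_=polar(c,M0,yaw0,np.arange(26,52,1.),np.radians([50,57,64,230,237,244]));print(w.mean(2).round(0).astype(int))
E
python3 f.py
```

```text
116 [ 580.  -199.1  118. ] -25.2 48.1 0.33
118 [ 580.  -199.1  118. ] -25.4 48.1 0.32
118 [ 580.  -199.1  117.9] -25.0 48.1 0.33
scene two slots: [(0, 164, 162), (6, 162, 161), (12, 163, 162), (18, 164, 162), (24, 165, 161), (30, 163, 161), (36, 161, 159), (42, 101, 117), (48, 81, 173), (54, 81, 190), (60, 83, 189), (66, 87, 193), (72, 105, 186), (78, 159, 162), (84, 163, 159), (90, 161, 162), (96, 161, 162)]
top two slots: [(0, 154, 155), (6, 154, 155), (12, 155, 155), (18, 154, 155), (24, 155, 155), (30, 155, 157), (36, 154, 153), (42, 133, 106), (48, 126, 106), (54, 119, 110), (60, 115, 108), (66, 104, 105), (72, 104, 117), (78, 150, 154), (84, 155, 155), (90, 154, 155), (96, 155, 154)]
slot 56
cost 5.622851148060893
scene 0.02 0.13
top 0.0 0.33
scene
[[ 44  46  52  69  93 121 144 160 165 165 165 165 165 164 164 165 162 156
  133 108  91  89  86  79  71  69]
 [ 88  90  92  97 109 125 142 153 161 164 164 164 164 164 165 163 157 150
  132 112  96  88  85  84  84  84]
 [ 87  89  93 101 111 130 147 156 162 164 164 164 164 165 164 162 158 152
  135 118 102  89  84  82  80  78]
 [ 78  8
[... 2024 characters left out ...]
7 152 144
  129 111  92  80  74  74  73  72]]
[[130 128 126 126 127 127 128 128 127 126 122 119 121 127 140 151 154 148
  136 113  92  84  79  78  78  77]
 [132 130 130 129 130 130 129 129 128 121 111 101 106 118 135 149 154 144
  129 109  89  80  77  76  73  69]
 [132 130 130 131 131 131 129 126 122 114 102  92  96 111 130 143 147 139
  121 104  89  78  73  72  72  72]
 [ 43  54  64  76  88  94 100 104 105 107 110 116 127 140 147 151 150 141
  130 113  96  85  76  72  74  74]
 [ 33  40  55  70  85 100 106 108 108 107 109 116 128 139 147 153 151 142
  128 109  92  82  77  74  73  73]
 [ 27  37  51  66  82  96 102 104 105 105 106 110 122 136 146 152 152 140
  126 109  95  83  77  74  73  71]]
```

Mouth: (580, −199, 118), yaw −25°, slot about 57° from +x. The bore (30.5) and slot (39) radii match. Next I'll fit the bar box to its silhouettes.

```bash
cat > b.py <<'E'
from h import *
from scipy.optimize import minimize
C={n:viewer.camera(n) for n in("scene","top")}
S=8;B={"scene":(229,240),"top":(240,247)};I={}
for n,c in C.items():
    hsv=cv2.cvtColor(c["pixels"],cv2.COLOR_RGB2HSV);x0,y0=B[n][0]-30,B[n][1]-30
    m=((hsv[...,0]<15)&(hsv[...,1]>150)&(hsv[...,2]>70))[y0:y0+60,x0:x0+60].astype(np.float32)
    I[n]=(cv2.resize(m,None,fx=S,fy=S,interpolation=cv2.INTER_LINEAR),x0,y0)
t=np.linspace(0,2*np.pi,40)
def cost(p,z=70.5):
    x,y,a,rh=p[0],p[1],p[2],p[3];co,si=np.cos(a),np.sin(a);k=0
    bx=np.array([[x+i*36*co-j*8*si,y+i*36*si+j*8*co,z+l*20] for i in(-1,1) for j in(-1,1) for l in(-1,1)])
    hb=np.c_[x+rh*np.cos(t),y+rh*np.sin(t),t*0+z-20]
    for n,c in C.items():
        m,x0,y0=I[n];w=np.zeros(m.shape,np.uint8)
        for P in(bx,hb):
            q=((proj(c,P)-[x0,y0]+.5)*S).astype(np.int32);cv2.fillConvexPoly(w,cv2.convexHull(q),1)
        k+=np.abs(w-m).sum()/S**2
    return k
best=min((minimize(cost,[x,y,np.radians(a),16],method="Nelder-Mead",options=dict(initial_simplex=np.array([[x,y,np.radians(a),16]]*5)+np.vstack([np.zeros(4),np.diag([4,4,.1,4])]))) for x in(530,535) for y in(105,) for a in(-104,-108)),key=lambda r:r.fun)
print(best.x,np.degrees(best.x[2]),best.fun,[I[n][0].sum()/64 for n in I])
E
python3 b.py
```

```text
[533.95751793 108.62577939  -1.86375556  20.2254407 ] -106.78532768166862 163.46240234375 [np.float32(535.0), np.float32(440.0)]
```

Call:
drive_tool([
  {"tx": -4.16,"ty": -2.86,"tz": 0,"rx": 0,"ry": 0,"rz": 0},
  {"tx": -4.16,"ty": -2.86,"tz": 0,"rx": 0,"ry": 0,"rz": 0},
  {"tx": -4.16,"ty": -2.86,"tz": 0,"rx": 0,"ry": 0,"rz": 0},
  {"tx": -4.16,"ty": -2.86,"tz": 0,"rx": 0,"ry": 0,"rz": 0},
  {"tx": -4.16,"ty": -2.86,"tz": 0,"rx": 0,"ry": 0,"rz": 0},
  {"tx": -4.16,"ty": -2.86,"tz": 0,"rx": 0,"ry": 0,"rz": 0},
  {"tx": -4.16,"ty": -2.86,"tz": 0,"rx": 0,"ry": 0,"rz": 0},
  {"tx": -4.16,"ty": -2.86,"tz": 0,"rx": 0,"ry": 0,"rz": 0},
  {"tx": -4.16,"ty": -2.86,"tz": 0,"rx": 0,"ry": 0,"rz": 0},
  {"tx": -4.16,"ty": -2.86,"tz": 0,"rx": 0,"ry": 0,"rz": 0},
], fingers=1)

```text
clock: 3.55
tool_pos: [534.2, 104.7, 197.5]
orientation: [0.097, 0.995, 0.0, 0.0]
contact_force: [0.8, -0.5, 1.3]
gripper_width: 85.5
finger_force: 0.0
```

Call:
drive_tool([
  {"tx": 0,"ty": 0,"tz": 0.7,"rx": 0,"ry": 0,"rz": -8.4},
  {"tx": 0,"ty": 0,"tz": 0.7,"rx": 0,"ry": 0,"rz": -8.4},
  {"tx": 0,"ty": 0,"tz": 0.7,"rx": 0,"ry": 0,"rz": -8.4},
  {"tx": 0,"ty": 0,"tz": 0.7,"rx": 0,"ry": 0,"rz": -8.4},
  {"tx": 0,"ty": 0,"tz": 0.7,"rx": 0,"ry": 0,"rz": -8.4},
  {"tx": 0,"ty": 0,"tz": 0.7,"rx": 0,"ry": 0,"rz": -8.4},
  {"tx": 0,"ty": 0,"tz": 0.7,"rx": 0,"ry": 0,"rz": -8.4},
  {"tx": 0,"ty": 0,"tz": 0.7,"rx": 0,"ry": 0,"rz": -8.4},
  {"tx": 0,"ty": 0,"tz": 0.7,"rx": 0,"ry": 0,"rz": -8.4},
  {"tx": 0,"ty": 0,"tz": 0.7,"rx": 0,"ry": 0,"rz": -8.4},
], fingers=1)

```text
clock: 4.8
tool_pos: [533.1, 106.0, 127.1]
orientation: [-0.596, 0.803, 0.0, -0.0]
contact_force: [-0.2, -0.5, -0.0]
gripper_width: 85.5
finger_force: 0.0
```

```bash
cat >> h.py <<'E'
def rel(T,Rt=None):
    s=sensors.state();R=Ro.from_quat(s["orientation"]);d=R.inv().apply(np.array(T,float)-s["tool_pos"])/10
    out=[("t",d.round(3))]
    if Rt is not None: out.append(("r",np.degrees((R.inv()*Rt).as_rotvec()).round(2)))
    print(s["clock"].__round__(2),s["q"].round(2),s["tool_pos"].round(1),"x-yaw",np.degrees(np.arctan2(*R.as_matrix()[1::-1,0])).round(1),"F",np.array(s["contact_force"]).round(1),"T",np.array(s["wrist_torque"]).round(2),"w",round(s["gripper_width"],1),*out)
E
cat > go.py <<'E'
from h import *
a=np.radians(253.2);x=np.array([np.cos(a),np.sin(a),0]);z=np.array([0,0,-1.])
rel([534,107,56],Ro.from_matrix(np.c_[x,np.cross(z,x),z]))
c=viewer.camera("scene");save(c["pixels"][120:360,100:400],"g.png",2)
E
python3 go.py
```

```text
4.8 [ 0.2   0.37 -0.01  1.2   0.   -1.08] [533.1 106.  127.1] x-yaw -106.9 F [-0.2 -0.5 -0. ] T [ 0.03 -0.04  0.  ] w 85.5 ('t', array([-0.122, -0.056,  7.114])) ('r', array([ 0.  ,  0.  , -0.07]))
```

View pics/g.png

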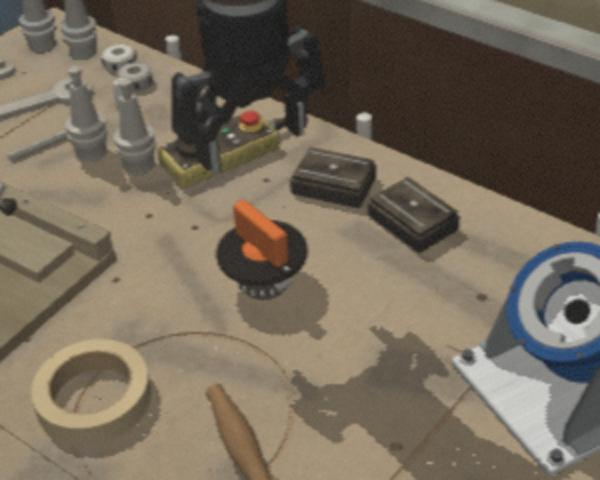

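The gripper at crop (245,130) hangs above the cap at (260,240). I'll check the projected offsets numerically.

```bash
python3 - <<'E'
from h import *
c=viewer.camera("scene");c2=viewer.camera("top")
y=np.array([np.cos(np.radians(163.2)),np.sin(np.radians(163.2)),0])
P=[[533,106,140]+y*42,[533,106,140]-y*42,[534,107,70.5],[534,107,90.5]]
print((proj(c,P)-[100,120])*2);print(proj(c2,P))
E
```

```text
[[218.22792203 194.99930497]
 [292.34133716 160.85887256]
 [260.5446192  231.40831172]
 [259.23752832 216.12831417]]
[[231.03939203 265.70918786]
 [245.16044241 224.4882501 ]
 [240.35889261 247.33433761]
 [239.6242581  246.53886025]]
```

```bash
python3 - <<'E'
from h import *
c=viewer.camera("scene");c2=viewer.camera("top")
a=c["pixels"][180:260,190:270].copy();b=c2["pixels"][205:285,200:280].copy()
save(np.hstack([a,b]),"g2.png",5)
E
```

```text
(no output)
```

View pics/g2.png

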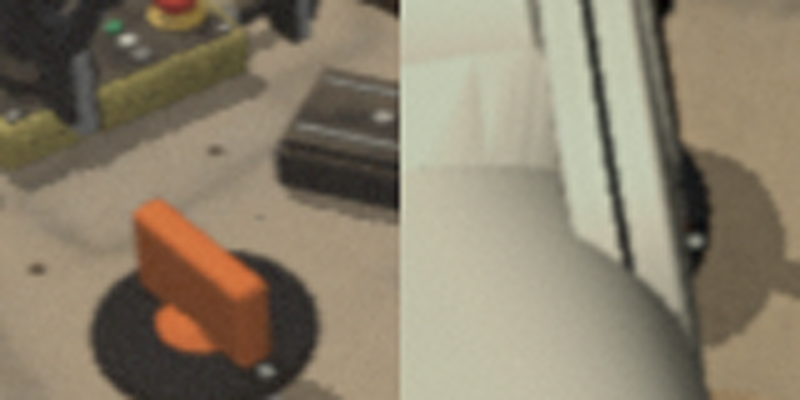

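Call:
drive_tool([
  {"tx": -0.03,"ty": -0.01,"tz": 1.3,"rx": 0,"ry": 0,"rz": 0},
  {"tx": -0.03,"ty": -0.01,"tz": 1.3,"rx": 0,"ry": 0,"rz": 0},
  {"tx": -0.03,"ty": -0.01,"tz": 1.3,"rx": 0,"ry": 0,"rz": 0},
  {"tx": -0.03,"ty": -0.01,"tz": 1.3,"rx": 0,"ry": 0,"rz": 0},
  {"tx": 0,"ty": -0.01,"tz": 1.3,"rx": 0,"ry": 0,"rz": 0},
  {"tx": 0,"ty": 0,"tz": 0,"rx": 0,"ry": 0,"rz": 0},
], fingers=1)

```text
clock: 5.8
tool_pos: [532.7, 106.7, 60.9]
orientation: [-0.594, 0.804, 0.001, -0.001]
contact_force: [-1.4, -0.2, -0.1]
gripper_width: 85.4
finger_force: 0.0
```

```bash
python3 go.py
```

```text
5.8 [ 0.2   0.42 -0.11  1.04 -0.   -1.08] [532.7 106.7  60.9] x-yaw -107.1 F [-1.4 -0.2 -0.1] T [ 0.   -0.03  0.05] w 85.4 ('t', array([-0.064, -0.115,  0.485])) ('r', array([ 0.15, -0.08, -0.28]))
```

View pics/g.png

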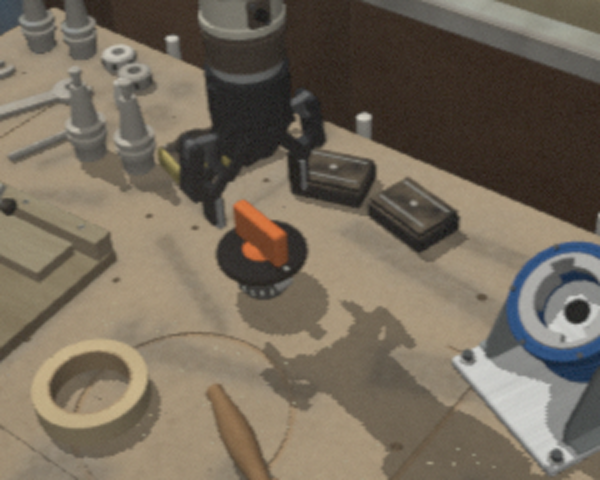

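```bash
python3 - <<'E'
from h import *
c=viewer.camera("scene");s=sensors.state();R=Ro.from_quat(s["orientation"]).as_matrix();p=np.array(s["tool_pos"])
im=cv2.resize(c["pixels"][145:265,165:295],None,fx=5,fy=5,interpolation=cv2.INTER_CUBIC)
def line(pts,col):
    q=((proj(c,[p+R@np.array(a,float) for a in pts])-[165,145]+.5)*5).astype(int);cv2.polylines(im,[q.reshape(-1,1,2)],True,col,1)
for sx in(-1,1): line([(-11,sx*42.5,-13),(11,sx*42.5,-13),(11,sx*42.5,-45),(-11,sx*42.5,-45)],(0,255,0))
line([(-38,-42,-73),(38,-42,-73),(38,42,-73),(-38,42,-73)],(255,0,255))
line([(-42,-38,-73),(42,-38,-73),(42,38,-73),(-42,38,-73)],(255,255,0))
print(c["R"]@p+c["t"], -np.array(c["R"]).T@c["t"])
save(im,"g3.png",1)
E
```

```text
[ -82.526016     60.07656666 1059.36180517] [ -47.1862083  -434.50385595  770.66979272]
```

View pics/g3.png

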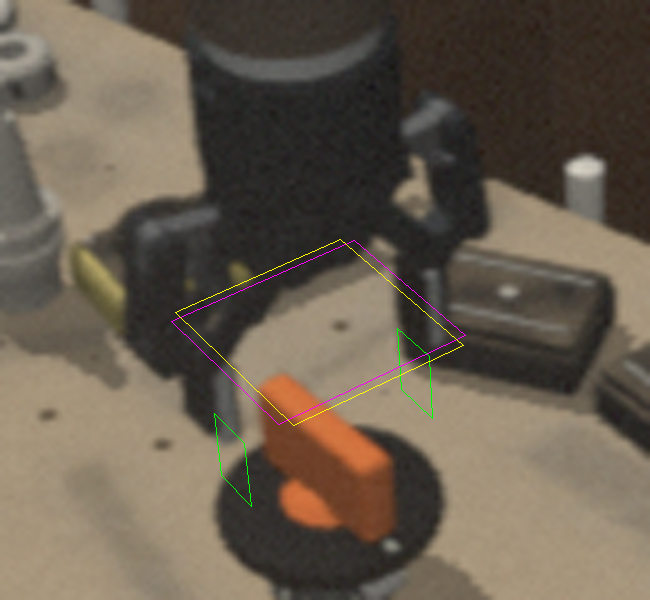

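Tips appear about 12 px above their projection: left at (225,437), expected (250,505). I'll shut the fingers higher up and gently feel for the bar top to resolve whether this is height or position.

Call:
drive_tool([
  {"tx": 0,"ty": 0,"tz": -5.5,"rx": 0,"ry": 0,"rz": 0},
  {"tx": 0,"ty": 0,"tz": 0,"rx": 0,"ry": 0,"rz": 0},
  {"tx": 0,"ty": 0,"tz": 0,"rx": 0,"ry": 0,"rz": 0},
  {"tx": 0,"ty": 0,"tz": 0,"rx": 0,"ry": 0,"rz": 0},
  {"tx": 0,"ty": 0,"tz": 0,"rx": 0,"ry": 0,"rz": 0},
], fingers=0)

```text
clock: 6.52
tool_pos: [533.1, 106.9, 116.4]
orientation: [-0.594, 0.804, 0.0, -0.001]
contact_force: [-0.5, 0.4, 0.2]
gripper_width: -0.2
finger_force: 0.0
```

```bash
python3 - <<'E'
from h import *
c=viewer.camera("scene");s=sensors.state();R=Ro.from_quat(s["orientation"]).as_matrix();p=np.array(s["tool_pos"])
print(s["tool_pos"],s["contact_force"],s["gripper_width"],s["clock"])
im=np.ascontiguousarray(cv2.resize(c["pixels"][145:265,165:295],None,fx=5,fy=5,interpolation=cv2.INTER_CUBIC))
for dz in(0,-19,-73):
    q=((proj(c,[p+R@np.array([0,0,dz])])[0]-[165,145]+.5)*5).astype(int);cv2.circle(im,tuple(int(v) for v in q),5,(0,255,0),1)
save(im,"g4.png",1)
E
```

```text
[533.29994137 106.867122   116.52392168] [-0.56813016 -0.07198913  0.34226395] 0.3735580316369746 6.575
```

View pics/g4.png

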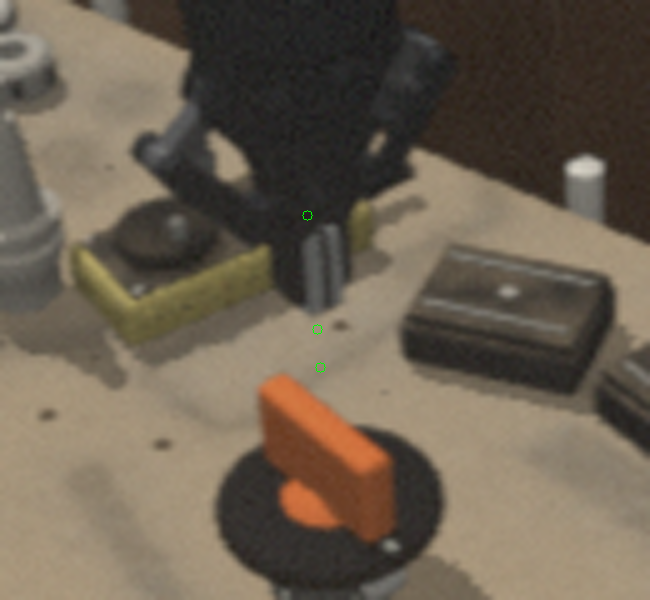

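The shut tip shows at (325,305) against a projected (320,367): laterally right, but 12 px too high. Now feel downward.

Call:
drive_tool([
  {"tx": 0,"ty": 0,"tz": 1,"rx": 0,"ry": 0,"rz": 0},
  {"tx": 0,"ty": 0,"tz": 1,"rx": 0,"ry": 0,"rz": 0},
  {"tx": 0,"ty": 0,"tz": 0.2,"rx": 0,"ry": 0,"rz": 0},
  {"tx": 0,"ty": 0,"tz": 0.2,"rx": 0,"ry": 0,"rz": 0},
  {"tx": 0,"ty": 0,"tz": 0.2,"rx": 0,"ry": 0,"rz": 0},
])

```text
clock: 7.2
tool_pos: [534.2, 107.0, 91.5]
orientation: [-0.594, 0.804, -0.0, 0.0]
contact_force: [-0.3, -0.3, 0.7]
gripper_width: 0.0
finger_force: 0.0
```

Call:
drive_tool([
  {"tx": 0,"ty": 0,"tz": 0.2,"rx": 0,"ry": 0,"rz": 0},
  {"tx": 0,"ty": 0,"tz": 0.2,"rx": 0,"ry": 0,"rz": 0},
  {"tx": 0,"ty": 0,"tz": 0.1,"rx": 0,"ry": 0,"rz": 0},
])

```text
clock: 7.58
tool_pos: [533.9, 107.0, 86.3]
orientation: [-0.594, 0.804, -0.0, -0.0]
contact_force: [-0.6, -0.1, 0.4]
gripper_width: -0.1
finger_force: 0.0
```

Call:
drive_tool([
  {"tx": 0,"ty": 0,"tz": 0.3,"rx": 0,"ry": 0,"rz": 0},
  {"tx": 0,"ty": 0,"tz": 0.3,"rx": 0,"ry": 0,"rz": 0},
  {"tx": 0,"ty": 0,"tz": 0.3,"rx": 0,"ry": 0,"rz": 0},
  {"tx": 0,"ty": 0,"tz": 0.3,"rx": 0,"ry": 0,"rz": 0},
])

```text
clock: 8.07
tool_pos: [533.9, 107.0, 74.1]
orientation: [-0.594, 0.804, 0.0, -0.0]
contact_force: [-0.0, -0.8, -0.3]
gripper_width: 0.0
finger_force: 0.0
```

Call:
drive_tool([
  {"tx": 0,"ty": 0,"tz": 0.3,"rx": 0,"ry": 0,"rz": 0},
  {"tx": 0,"ty": 0,"tz": 0.2,"rx": 0,"ry": 0,"rz": 0},
])

```text
clock: 8.32
tool_pos: [533.9, 107.0, 69.2]
orientation: [-0.594, 0.804, 0.0, -0.0]
contact_force: [0.4, 0.2, -0.9]
gripper_width: -0.1
finger_force: 0.0
```

```bash
python3 - <<'E'
from h import *
rel([533,107,60])
c=viewer.camera("scene")
im=np.ascontiguousarray(cv2.resize(c["pixels"][145:265,165:295],None,fx=5,fy=5,interpolation=cv2.INTER_CUBIC));save(im,"g5.png")
E
```

```text
8.32 [ 0.2   0.42 -0.09  1.06 -0.   -1.08] [533.9 107.   69.2] x-yaw -107.1 F [ 0.4  0.2 -0.9] T [ 0.03 -0.01 -0.04] w -0.1 ('t', array([0.022, 0.083, 0.916]))
```

View pics/g5.png

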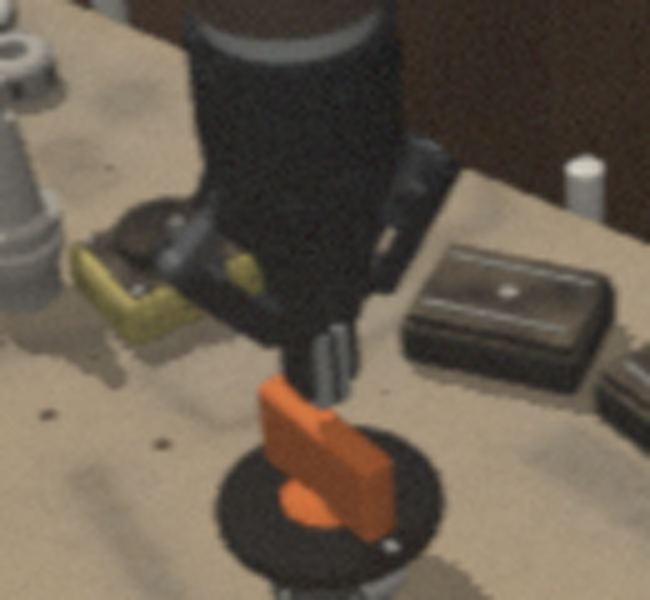

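The tip at (330,403) is just above the bar and shades its top at (320,420), so it's height: the tool is really about 28 mm higher than reported. I'll keep feeling down.

Call:
drive_tool([
  {"tx": 0,"ty": 0,"tz": 0.15,"rx": 0,"ry": 0,"rz": 0},
  {"tx": 0,"ty": 0,"tz": 0.15,"rx": 0,"ry": 0,"rz": 0},
])

```text
clock: 8.62
tool_pos: [534.0, 107.0, 66.4]
orientation: [-0.594, 0.804, -0.0, 0.0]
contact_force: [-0.2, 0.8, 0.3]
gripper_width: 0.2
finger_force: 0.0
```

Call:
drive_tool([
  {"tx": 0,"ty": 0,"tz": 0.15,"rx": 0,"ry": 0,"rz": 0},
  {"tx": 0,"ty": 0,"tz": 0.15,"rx": 0,"ry": 0,"rz": 0},
])

```text
clock: 8.88
tool_pos: [533.9, 107.0, 63.3]
orientation: [-0.594, 0.804, 0.0, 0.0]
contact_force: [-0.1, 0.0, 0.9]
gripper_width: 0.1
finger_force: 0.0
```

Call:
drive_tool([
  {"tx": 0,"ty": 0,"tz": 0.15,"rx": 0,"ry": 0,"rz": 0},
  {"tx": 0,"ty": 0,"tz": 0.15,"rx": 0,"ry": 0,"rz": 0},
])

```text
clock: 9.12
tool_pos: [533.9, 107.0, 60.3]
orientation: [-0.594, 0.804, 0.0, 0.0]
contact_force: [0.1, 0.6, -0.0]
gripper_width: -0.0
finger_force: 0.0
```

Call:
drive_tool([
  {"tx": 0,"ty": 0,"tz": 0.15,"rx": 0,"ry": 0,"rz": 0},
  {"tx": 0,"ty": 0,"tz": 0.15,"rx": 0,"ry": 0,"rz": 0},
])

```text
clock: 9.38
tool_pos: [534.0, 107.0, 57.3]
orientation: [-0.594, 0.804, -0.0, 0.0]
contact_force: [0.2, 1.4, 0.8]
gripper_width: -0.2
finger_force: 0.0
```

Call:
drive_tool([
  {"tx": 0,"ty": 0,"tz": 0.15,"rx": 0,"ry": 0,"rz": 0},
  {"tx": 0,"ty": 0,"tz": 0.15,"rx": 0,"ry": 0,"rz": 0},
])

```text
clock: 9.62
tool_pos: [534.9, 107.1, 56.7]
orientation: [-0.594, 0.804, -0.001, 0.001]
contact_force: [-3.5, -1.3, 18.9]
gripper_width: -0.1
finger_force: 9.2
```

```bash
cat > o.py <<'E'
from h import *
rel([533,107,60])
c=viewer.camera("scene");p=c["pixels"][145:265,165:295];hsv=cv2.cvtColor(p,cv2.COLOR_RGB2HSV)
m=(hsv[...,0]<15)&(hsv[...,1]>150)&(hsv[...,2]>70)
for y in range(70,108,1):
    print(145+y,"".join("o" if m[y,x] else ("#" if hsv[y,x,2]<75 else ("+" if hsv[y,x,1]<50 else ".")) for x in range(38,95)))
E
python3 o.py
```

```text
9.62 [ 0.2   0.43 -0.11  1.03 -0.   -1.08] [534.9 107.1  56.7] x-yaw -107.1 F [-3.5 -1.3 18.9] T [-0.23  1.04 -0.05] w -0.1 ('t', array([ 0.069,  0.177, -0.329]))
215 .........####################+++##.........##############
216 ..........+##################+++##..........#############
217 .............##############++#++##............###########
218 ..............+###########+++#++##................#######
219 ...................#######+++#++##.....................##
220 .................oo#######+++#++##.......................
221 ................ooo.######+++#++##.......................
222 ...............oooo.######+++#++##.......................
223 ..............ooooo.######+++##++#.......................
224 ...............oooo.######+++##++#.......................
225 ...............ooooo######+++##+++.......................
226 ...............ooooo.#####+++##++........................
227 ...............ooooooo####+++##++........................
228 ................oooooo.###+++##++........................
229 ...............oooooooo.##++++#..........................
230 ...
[... 718 characters left out ...]
o.#########.......
242 .......###########oooooooooooooooooooooo.#########.......
243 .......###########oooooooooooooooooooooo.#########.......
244 ......############ooooooooooooooooooooooo#########+......
245 ......############oooooooooooooooooooooo.##########......
246 ......############.oooooooooooooooooooooo##########......
247 ......#############.ooooooooooooooooooooo#########.......
248 ......##############.oooooooooooooooooooo#########.......
249 ......###############.oooooooooooooooooo.#########.......
250 ......#################.......##.ooooooo.########........
251 .......##########################.oooo..#########........
252 .......###########################.oo.##########.........
```

Contact came at reported z 57 (bar top is 90.5), so the arm truly sits about 33 mm higher than reported. For the grasp, tips 5 mm above the flange means reported z ≈ 22.

Call:
drive_tool([
  {"tx": 0,"ty": 0,"tz": -4.5,"rx": 0,"ry": 0,"rz": 0},
  {"tx": 0,"ty": 0,"tz": 0,"rx": 0,"ry": 0,"rz": 0},
  {"tx": 0,"ty": 0,"tz": 0,"rx": 0,"ry": 0,"rz": 0},
  {"tx": 0,"ty": 0,"tz": 0,"rx": 0,"ry": 0,"rz": 0},
], fingers=1)

```text
clock: 10.18
tool_pos: [532.9, 106.8, 98.1]
orientation: [-0.594, 0.804, 0.001, -0.001]
contact_force: [0.4, -0.4, -0.8]
gripper_width: 72.5
finger_force: 0.0
```

Call:
drive_tool([
  {"tx": 0,"ty": 0,"tz": 1.3,"rx": 0,"ry": 0,"rz": 0},
  {"tx": 0,"ty": 0,"tz": 1.3,"rx": 0,"ry": 0,"rz": 0},
  {"tx": 0,"ty": 0,"tz": 1.3,"rx": 0,"ry": 0,"rz": 0},
  {"tx": 0,"ty": 0,"tz": 1.3,"rx": 0,"ry": 0,"rz": 0},
  {"tx": 0,"ty": 0,"tz": 1.3,"rx": 0,"ry": 0,"rz": 0},
  {"tx": 0,"ty": 0,"tz": 0.5,"rx": 0,"ry": 0,"rz": 0},
  {"tx": 0,"ty": 0,"tz": 0.4,"rx": 0,"ry": 0,"rz": 0},
])

```text
clock: 11.05
tool_pos: [534.1, 107.0, 25.2]
orientation: [-0.594, 0.804, -0.0, 0.0]
contact_force: [0.4, 1.1, 0.1]
gripper_width: 85.4
finger_force: 0.0
```

```bash
python3 -c "
from h import *
rel([534,107,22])"
```

```text
11.05 [ 0.2   0.46 -0.15  0.96  0.   -1.08] [534.1 107.   25.2] x-yaw -107.1 F [0.4 1.1 0.1] T [ 0.    0.02 -0.03] w 85.4 ('t', array([0.004, 0.005, 0.316]))
```

Call:
drive_tool([
  {"tx": 0,"ty": 0,"tz": 0.2,"rx": 0,"ry": 0,"rz": 0},
  {"tx": 0,"ty": 0,"tz": 0,"rx": 0,"ry": 0,"rz": 0},
  {"tx": 0,"ty": 0,"tz": 0,"rx": 0,"ry": 0,"rz": 0},
  {"tx": 0,"ty": 0,"tz": 0,"rx": 0,"ry": 0,"rz": 0},
  {"tx": 0,"ty": 0,"tz": 0,"rx": 0,"ry": 0,"rz": 0},
], fingers=0)

```text
clock: 11.68
tool_pos: [534.3, 107.1, 23.8]
orientation: [-0.594, 0.804, -0.0, 0.0]
contact_force: [0.2, -0.3, 1.6]
gripper_width: 15.1
finger_force: 59.3
```

```bash
python3 -c "
from h import *
rel([534,107,22])"
```

```text
11.68 [ 0.2   0.46 -0.15  0.95 -0.   -1.08] [534.3 107.1  23.8] x-yaw -107.1 F [ 0.2 -0.3  1.6] T [-0.06  0.03  0.01] w 15.1 ('t', array([0.015, 0.027, 0.181]))
```

```bash
cat > tgt.py <<'E'
from h import *
M=np.load("mouth.npy")[:3];yaw=np.load("mouth.npy")[3]
th=np.radians(32);h=np.array([np.cos(yaw),np.sin(yaw),0])
mz=np.array([0,0,np.cos(th)])-h*np.sin(th);mx=h*np.cos(th)+np.array([0,0,np.sin(th)]);my=np.cross(mz,mx)
def Rt(ang):
    a=np.radians(ang);x=-(np.cos(a)*mx+np.sin(a)*my);return Ro.from_matrix(np.c_[x,np.cross(-mz,x),-mz])
E
python3 - <<'E'
from tgt import *
print(M,np.degrees(yaw))
Rg=Rt(57)
T=M+110*mz-46.7*mz   # H_tool
T2=M+110*mz-13.2*mz-np.array([0,0,33.5])
s=sensors.state();R=Ro.from_quat(s["orientation"])
p=s["tool_pos"]+[0,0,150.];print(T,T2)
for t in (T,T2): print("shift in cur tool frame /10rows",R.inv().apply(t-p)/100)
rv=np.degrees((R.inv()*Rg).as_rotvec());print(rv/12)
E
```

```text
[ 580.005398   -199.10798646  117.93538235] -24.95851185848924
[ 549.59405268 -184.95374351  171.61682684] [ 533.49958083 -177.46295142  166.52643806]
shift in cur tool frame /10rows [ 2.74657915 -1.00353748  0.02170821]
shift in cur tool frame /10rows [ 2.7222419  -0.82765415  0.07248573]
[ 2.65482564 -0.58897464  3.31621854]
```

Call:
drive_tool([
  {"tx": 0,"ty": 0,"tz": -2,"rx": 0,"ry": 0,"rz": 0},
  {"tx": 0,"ty": 0,"tz": -4,"rx": 0,"ry": 0,"rz": 0},
  {"tx": 0,"ty": 0,"tz": -4,"rx": 0,"ry": 0,"rz": 0},
  {"tx": 0,"ty": 0,"tz": -4,"rx": 0,"ry": 0,"rz": 0},
  {"tx": 0,"ty": 0,"tz": -4,"rx": 0,"ry": 0,"rz": 0},
])

```text
clock: 12.3
tool_pos: [533.1, 106.8, 203.8]
orientation: [-0.594, 0.804, 0.0, -0.001]
contact_force: [0.2, 0.0, -2.9]
gripper_width: 15.4
finger_force: 59.0
```

Call:
drive_tool([
  {"tx": 2.75,"ty": -1,"tz": 0,"rx": 0,"ry": 0,"rz": 0},
  {"tx": 2.75,"ty": -1,"tz": 0,"rx": 0,"ry": 0,"rz": 0},
  {"tx": 2.75,"ty": -1,"tz": 0,"rx": 0,"ry": 0,"rz": 0},
  {"tx": 2.75,"ty": -1,"tz": 0,"rx": 0,"ry": 0,"rz": 0},
  {"tx": 2.75,"ty": -1,"tz": 0,"rx": 0,"ry": 0,"rz": 0},
  {"tx": 2.75,"ty": -1,"tz": 0,"rx": 0,"ry": 0,"rz": 0},
  {"tx": 2.75,"ty": -1,"tz": 0,"rx": 0,"ry": 0,"rz": 0},
  {"tx": 2.75,"ty": -1,"tz": 0,"rx": 0,"ry": 0,"rz": 0},
  {"tx": 2.75,"ty": -1,"tz": 0,"rx": 0,"ry": 0,"rz": 0},
  {"tx": 2.75,"ty": -1,"tz": 0,"rx": 0,"ry": 0,"rz": 0},
])

```text
clock: 13.55
tool_pos: [548.1, -186.0, 202.3]
orientation: [-0.594, 0.804, 0.001, -0.001]
contact_force: [0.1, 0.8, -3.2]
gripper_width: 15.3
finger_force: 59.1
```

Call:
drive_tool([
  {"tx": 0,"ty": 0,"tz": 0,"rx": 3.2,"ry": -0.7,"rz": 4},
  {"tx": 0,"ty": 0,"tz": 0,"rx": 3.2,"ry": -0.7,"rz": 4},
  {"tx": 0,"ty": 0,"tz": 0,"rx": 3.2,"ry": -0.7,"rz": 4},
  {"tx": 0,"ty": 0,"tz": 0,"rx": 3.2,"ry": -0.7,"rz": 4},
  {"tx": 0,"ty": 0,"tz": 0,"rx": 3.2,"ry": -0.7,"rz": 4},
  {"tx": 0,"ty": 0,"tz": 0,"rx": 3.2,"ry": -0.7,"rz": 4},
  {"tx": 0,"ty": 0,"tz": 0,"rx": 3.2,"ry": -0.7,"rz": 4},
  {"tx": 0,"ty": 0,"tz": 0,"rx": 3.2,"ry": -0.7,"rz": 4},
  {"tx": 0,"ty": 0,"tz": 0,"rx": 3.2,"ry": -0.7,"rz": 4},
  {"tx": 0,"ty": 0,"tz": 0,"rx": 3.0,"ry": -0.7,"rz": 4},
])

```text
clock: 14.8
tool_pos: [547.0, -184.8, 201.6]
orientation: [-0.263, 0.925, -0.18, 0.206]
contact_force: [-0.3, 0.2, -3.2]
gripper_width: 15.2
finger_force: 59.9
```

```bash
cat > v.py <<'E'
# where does the cap really sit: project bar box under both hypotheses, fit world shift
from tgt import *
from scipy.optimize import minimize
C={n:viewer.camera(n) for n in("scene","top")}
s=sensors.state();R=Ro.from_quat(s["orientation"]).as_matrix();p=np.array(s["tool_pos"])
b1=p-46.7*R[:,2];b2=p+[0,0,33.5]-13.2*R[:,2]
rel(b1,Rt(57));print("H_tool",b1.round(1),"H_world",b2.round(1))
S=6;I={}
for n,c in C.items():
    hsv=cv2.cvtColor(c["pixels"],cv2.COLOR_RGB2HSV);u=proj(c,[(b1+b2)/2])[0].astype(int);x0,y0=u[0]-40,u[1]-40
    m=((hsv[...,0]<15)&(hsv[...,1]>150)&(hsv[...,2]>70)).astype(np.float32)[y0:y0+80,x0:x0+80]
    cv2.imwrite(f"pics/m_{n}.png",m*255)
    ys,xs=np.nonzero(m);print(n,"orange",len(xs),"mean",[xs.mean()+x0,ys.mean()+y0] if len(xs) else None,"proj",proj(c,[b1,b2]).round(1).tolist())
E
python3 v.py
```

```text
14.9 [-0.28 -0.02 -0.46  0.59 -0.09 -0.86] [ 545.7 -183.8  200.3] x-yaw -144.0 F [-0.2 -0.6 -4. ] T [ 0.36  0.93 -0.02] w 15.3 ('t', array([-0.  , -0.  , -4.67])) ('r', array([ 0.32, -0.3 , -0.08]))
H_tool [ 523.5 -173.4  240.1] H_world [ 539.4 -180.8  245.1]
scene orange 507 mean [np.float64(363.17357001972385), np.float64(234.7731755424063)] proj [[360.4, 226.9], [370.1, 220.7]]
top orange 387 mean [np.float64(392.3979328165375), np.float64(240.93281653746772)] proj [[397.2, 249.4], [402.2, 240.0]][ WARN:0@1.168] global loadsave.cpp:1063 imwrite_ Unsupported depth image for selected encoder is fallbacked to CV_8U.
```

```bash
cat >> v.py <<'E'
t=np.linspace(0,2*np.pi,40)
box=lambda X,Y,Z:np.array([[i,j,k] for i in X for j in Y for k in Z],float)
# tool frame about bar centre (tool z into the bowl)
bar=box((-36,36),(-8,8),(-20,20));hub=np.c_[20*np.cos(t),20*np.sin(t),t*0+20]
occ=[box((-14,14),(8,30),(-70,18)),box((-14,14),(-30,-8),(-70,18)),box((-42,42),(-42,42),(-140,-60))]
J={}
for n,c in C.items():
    hsv=cv2.cvtColor(c["pixels"],cv2.COLOR_RGB2HSV);u=proj(c,[b1])[0].astype(int);x0,y0=u[0]-50,u[1]-50
    m=((hsv[...,0]<15)&(hsv[...,1]>150)&(hsv[...,2]>70)).astype(np.uint8)[y0:y0+100,x0:x0+100]
    k,l,st,ce=cv2.connectedComponentsWithStats(m);print(n,[(st[i][:5].tolist()) for i in range(1,k) if st[i][4]>15],(x0,y0))
    J[n]=(cv2.resize(m.astype(np.float32),None,fx=S,fy=S,interpolation=cv2.INTER_LINEAR),x0,y0)
def cost(b,RR=R):
    k=0
    for n,c in C.items():
        m,x0,y0=J[n];w=np.zeros(m.shape,np.uint8);o=np.zeros(m.shape,np.uint8)
        f=lambda P,a,v:cv2.fillConvexPoly(a,cv2.convexHull(((proj(c,b+P@RR.T)-[x0,y0]+.5)*S).astype(np.int32)),v)
        f(bar,w,1);f(hub,w,1)
        for P in occ:f(P,o,1)
        k+=(np.abs(w-m)*np.where(o>0,.1,1)).sum()/S**2
    return k
rs=[minimize(cost,b,method="Nelder-Mead",options=dict(initial_simplex=b+np.vstack([np.zeros(3),8*np.eye(3)]))) for b in(b1,b2,(b1+b2)/2,b1-[0,0,20])]
for q in rs: print(q.x.round(1),round(q.fun,1))
b=min(rs,key=lambda q:q.fun).x;print("b-b1 in tool",(R.T@(b-b1)).round(1),"bar rel mouth (mx,my,mz)",[round(float((b-M)@a),1) for a in(mx,my,mz)])
E
python3 v.py 2>/dev/null
```

```text
15.0 [-0.28 -0.02 -0.45  0.59 -0.08 -0.86] [ 547.8 -184.7  202.3] x-yaw -144.0 F [ 0.9 -0.2 -3. ] T [ 0.36  0.86 -0.02] w 15.4 ('t', array([-0.  ,  0.  , -4.67])) ('r', array([ 0.2 , -0.2 , -0.07]))
H_tool [ 525.5 -174.3  242. ] H_world [ 541.5 -181.8  247.1]
scene orange 501 mean [np.float64(362.1357285429142), np.float64(235.499001996008)] proj [[361.7, 225.4], [371.4, 219.2]]
top orange 390 mean [np.float64(392.7051282051282), np.float64(240.13076923076923)] proj [[398.0, 248.2], [403.1, 238.6]]
scene [[40, 40, 27, 38, 501]] (np.int64(311), np.int64(175))
top [[36, 28, 26, 33, 390]] (np.int64(347), np.int64(198))
[ 525.2 -172.8  241.5] 133.9
[ 524.2 -172.9  242.1] 135.6
[ 524.9 -172.9  241.8] 133.4
[ 525.2 -173.   241.4] 134.4
b-b1 in tool [-0.3  1.5 -0.4] bar rel mouth (mx,my,mz) [13.9, 0.6, 137.4]
```

The tool-offset hypothesis is confirmed within 1.5 mm, so bar centre = TCP − 46.7 mm along tool z. Now align above the mouth.

```bash
cat > al.py <<'E'
from tgt import *
import sys
H=float(sys.argv[1]);ang=float(sys.argv[2])
ps=[];qs=[]
for i in range(4):
    viewer.camera("top");s=sensors.state();ps.append(s["tool_pos"]);qs.append(s["orientation"])
R=Ro.from_quat(qs).mean();p=np.mean(ps,0);b=p-46.7*R.as_matrix()[:,2]+R.apply([-.3,1.0,-.4])
rv=np.degrees((R.inv()*Rt(ang)).as_rotvec())
e=M+H*mz-b
print(round(s["clock"],2),"q",s["q"].round(2),"std",np.std(ps,0).round(2),"turn",rv.round(2),"bar in mouth",[round(float((b-M)@a),1) for a in(mx,my,mz)])
# rotating about the TCP first; then shift in turned tool frame
b2=p+Rt(ang).apply([-.3,1.0,-47.1]);print("shift after turn (cm)",(Rt(ang).inv().apply(M+H*mz-b2)/10).round(2),"F tool",R.inv().apply(s["contact_force"]).round(1))
E
python3 al.py 78 57
```

```text
15.2 q [-0.28 -0.02 -0.45  0.59 -0.09 -0.86] std [0.28 0.16 0.24] turn [ 0.08 -0.13 -0.13] bar in mouth [16.0, 0.2, 137.6]
shift after turn (cm) [0.88 1.33 5.96] F tool [0.2 1.6 2.3]
```

Call:
drive_tool([
  {"tx": 0.44,"ty": 0.66,"tz": 0,"rx": 0,"ry": 0,"rz": 0},
  {"tx": 0.44,"ty": 0.66,"tz": 1,"rx": 0,"ry": 0,"rz": 0},
  {"tx": 0,"ty": 0,"tz": 1,"rx": 0,"ry": 0,"rz": 0},
  {"tx": 0,"ty": 0,"tz": 1,"rx": 0,"ry": 0,"rz": 0},
  {"tx": 0,"ty": 0,"tz": 1,"rx": 0,"ry": 0,"rz": 0},
  {"tx": 0,"ty": 0,"tz": 1,"rx": 0,"ry": 0,"rz": 0},
  {"tx": 0,"ty": 0,"tz": 0.5,"rx": 0,"ry": 0,"rz": 0},
  {"tx": 0,"ty": 0,"tz": 0,"rx": 0,"ry": 0,"rz": 0},
])

```text
clock: 16.2
tool_pos: [562.7, -192.0, 147.7]
orientation: [-0.264, 0.925, -0.18, 0.207]
contact_force: [0.1, -0.1, -2.3]
gripper_width: 15.2
finger_force: 59.8
```

```bash
python3 al.py 66 57; python3 v.py 2>/dev/null | tail -5
```

```text
16.4 q [-0.28  0.07 -0.52  0.43 -0.08 -0.86] std [0.06 0.02 0.25] turn [ 0.03 -0.1  -0.17] bar in mouth [0.0, 0.0, 82.8]
shift after turn (cm) [-0.   -0.    1.68] F tool [1.2 1.7 2.5]
[ 541.3 -180.8  189.9] 122.7
[ 541.1 -180.8  190.2] 121.8
[ 541.6 -180.6  189.8] 121.3
[ 542.  -180.2  189. ] 124.3
b-b1 in tool [-1.7 -0.2 -0.9] bar rel mouth (mx,my,mz) [1.9, 0.6, 83.5]
```

Call:
drive_tool([
  {"tx": 0.04,"ty": 0.06,"tz": 0.8,"rx": 0,"ry": 0,"rz": 0},
  {"tx": 0,"ty": 0,"tz": 0.8,"rx": 0,"ry": 0,"rz": 0},
  {"tx": 0,"ty": 0,"tz": 0.4,"rx": 0,"ry": 0,"rz": 0},
  {"tx": 0,"ty": 0,"tz": 0.3,"rx": 0,"ry": 0,"rz": 0},
])

```text
clock: 17.0
tool_pos: [573.3, -197.0, 127.8]
orientation: [-0.264, 0.925, -0.18, 0.207]
contact_force: [-0.4, -0.1, -2.5]
gripper_width: 15.1
finger_force: 59.9
```

Call:
drive_tool([
  {"tx": 0,"ty": 0,"tz": 0.2,"rx": 0,"ry": 0,"rz": 0},
  {"tx": 0,"ty": 0,"tz": 0.2,"rx": 0,"ry": 0,"rz": 0},
])

```text
clock: 17.25
tool_pos: [575.3, -197.9, 125.0]
orientation: [-0.264, 0.925, -0.18, 0.207]
contact_force: [-0.2, -0.0, -2.3]
gripper_width: 15.2
finger_force: 59.9
```

```bash
cat > st.py <<'E'
from tgt import *
ps=[];fs=[];qs=[];ts=[]
for i in range(3):
    viewer.camera("top");s=sensors.state();ps.append(s["tool_pos"]);qs.append(s["orientation"]);fs.append(s["contact_force"]);ts.append(s["wrist_torque"])
R=Ro.from_quat(qs).mean();p=np.mean(ps,0);b=p+R.apply([-.3,1.0,-47.1]);Rm=R.as_matrix()
x=-Rm[:,0];ang=np.degrees(np.arctan2(x@my,x@mx))
print(round(s["clock"],2),"bar in mouth",[round(float((b-M)@a),1) for a in(mx,my,mz)],"lug ang",ang.round(1),"tilt",np.degrees(np.arccos(-Rm[:,2]@mz)).round(2),"F mouth axes",[round(float(np.mean(fs,0)@a),1) for a in(mx,my,mz)],"T",[round(float(np.mean(ts,0)@a),2) for a in(mx,my,mz)],"w",round(s["gripper_width"],1),"q6",s["q"][5].round(2))
E
python3 st.py
```

```text
17.4 bar in mouth [-1.0, -0.0, 55.6] lug ang 56.8 tilt 0.12 F mouth axes [-1.3, -0.1, -2.5] T [-0.02, 0.92, 0.01] w 15.4 q6 -0.87
```

Call:
drive_tool([
  {"tx": 0,"ty": 0,"tz": 0.15,"rx": 0,"ry": 0,"rz": 0},
  {"tx": 0,"ty": 0,"tz": 0.15,"rx": 0,"ry": 0,"rz": 0},
])

```text
clock: 17.65
tool_pos: [576.7, -198.5, 122.6]
orientation: [-0.264, 0.925, -0.18, 0.207]
contact_force: [0.2, 0.9, -3.2]
gripper_width: 15.3
finger_force: 59.9
```

Call:
drive_tool([
  {"tx": 0,"ty": 0,"tz": 0.15,"rx": 0,"ry": 0,"rz": 0},
  {"tx": 0,"ty": 0,"tz": 0.15,"rx": 0,"ry": 0,"rz": 0},
])

```text
clock: 17.9
tool_pos: [578.1, -199.2, 119.8]
orientation: [-0.264, 0.925, -0.18, 0.207]
contact_force: [0.3, -0.3, -2.7]
gripper_width: 15.1
finger_force: 59.9
```

Call:
drive_tool([
  {"tx": 0,"ty": 0,"tz": 0.15,"rx": 0,"ry": 0,"rz": 0},
  {"tx": 0,"ty": 0,"tz": 0,"rx": 0,"ry": 0,"rz": 0},
])

```text
clock: 18.15
tool_pos: [578.7, -199.5, 118.4]
orientation: [-0.264, 0.925, -0.18, 0.207]
contact_force: [0.5, 0.0, -2.6]
gripper_width: 15.5
finger_force: 59.9
```

```bash
python3 st.py
```

```text
18.3 bar in mouth [-1.0, -0.0, 48.2] lug ang 56.8 tilt 0.12 F mouth axes [-2.2, 0.0, -2.5] T [-0.01, 0.97, -0.0] w 15.1 q6 -0.87
```

Call:
drive_tool([
  {"tx": 0,"ty": 0,"tz": 0.15,"rx": 0,"ry": 0,"rz": 0},
  {"tx": 0,"ty": 0,"tz": 0.15,"rx": 0,"ry": 0,"rz": 0},
])

```text
clock: 18.55
tool_pos: [580.3, -200.2, 116.4]
orientation: [-0.264, 0.925, -0.18, 0.208]
contact_force: [-2.7, 0.1, 0.6]
gripper_width: 15.4
finger_force: 60.5
```

Call:
drive_tool([
  {"tx": 0,"ty": 0,"tz": 0.15,"rx": 0,"ry": 0,"rz": 0},
  {"tx": 0,"ty": 0,"tz": 0,"rx": 0,"ry": 0,"rz": 0},
])

```text
clock: 18.8
tool_pos: [581.0, -200.6, 115.1]
orientation: [-0.264, 0.925, -0.18, 0.207]
contact_force: [-3.2, 1.3, 0.7]
gripper_width: 15.1
finger_force: 60.6
```

Call:
drive_tool([
  {"tx": 0,"ty": 0,"tz": 0.15,"rx": 0,"ry": 0,"rz": 0},
  {"tx": 0,"ty": 0,"tz": 0,"rx": 0,"ry": 0,"rz": 0},
])

```text
clock: 19.05
tool_pos: [581.8, -200.9, 113.8]
orientation: [-0.264, 0.925, -0.18, 0.208]
contact_force: [-3.4, 0.9, 1.2]
gripper_width: 15.1
finger_force: 60.8
```

```bash
python3 st.py
```

```text
19.2 bar in mouth [-0.8, -0.0, 42.3] lug ang 56.8 tilt 0.1 F mouth axes [-2.4, -0.3, 3.7] T [-0.02, 1.0, 0.02] w 15.1 q6 -0.87
```

Force is springy (about 0.6 N/mm), so the lugs are through the slots. Press on.

Call:
drive_tool([
  {"tx": 0,"ty": 0,"tz": 0.25,"rx": 0,"ry": 0,"rz": 0},
  {"tx": 0,"ty": 0,"tz": 0.25,"rx": 0,"ry": 0,"rz": 0},
  {"tx": 0,"ty": 0,"tz": 0.2,"rx": 0,"ry": 0,"rz": 0},
  {"tx": 0,"ty": 0,"tz": 0,"rx": 0,"ry": 0,"rz": 0},
])

```text
clock: 19.7
tool_pos: [585.2, -202.5, 107.8]
orientation: [-0.264, 0.925, -0.18, 0.207]
contact_force: [-6.0, 1.8, 6.5]
gripper_width: 14.7
finger_force: 61.4
```

Call:
drive_tool([
  {"tx": 0,"ty": 0,"tz": 0.15,"rx": 0,"ry": 0,"rz": 0},
  {"tx": 0,"ty": 0,"tz": 0,"rx": 0,"ry": 0,"rz": 0},
])

```text
clock: 19.95
tool_pos: [585.9, -202.8, 106.6]
orientation: [-0.264, 0.925, -0.18, 0.208]
contact_force: [-6.9, 2.2, 6.0]
gripper_width: 15.2
finger_force: 61.5
```

Call:
drive_tool([
  {"tx": 0,"ty": 0,"tz": 0.15,"rx": 0,"ry": 0,"rz": 0},
  {"tx": 0,"ty": 0,"tz": 0,"rx": 0,"ry": 0,"rz": 0},
])

```text
clock: 20.2
tool_pos: [586.3, -203.0, 105.9]
orientation: [-0.264, 0.924, -0.181, 0.208]
contact_force: [-10.4, 3.6, 10.0]
gripper_width: 15.3
finger_force: 62.4
```

```bash
python3 st.py
```

```text
20.35 bar in mouth [-0.8, -0.1, 33.0] lug ang 56.8 tilt 0.09 F mouth axes [-4.2, -2.1, 14.8] T [-0.0, 1.42, 0.04] w 15.1 q6 -0.87
```

Flange contact at reading 33 (a bias of about 3 mm). Back off 0.6 mm and twist clockwise.

Call:
drive_tool([
  {"tx": 0,"ty": 0,"tz": -0.06,"rx": 0,"ry": 0,"rz": 0},
  {"tx": 0,"ty": 0,"tz": 0,"rx": 0,"ry": 0,"rz": 5},
  {"tx": 0,"ty": 0,"tz": 0,"rx": 0,"ry": 0,"rz": 5},
  {"tx": 0,"ty": 0,"tz": 0,"rx": 0,"ry": 0,"rz": 5},
  {"tx": 0,"ty": 0,"tz": 0,"rx": 0,"ry": 0,"rz": 5},
])

```text
clock: 20.98
tool_pos: [585.8, -202.0, 105.4]
orientation: [-0.099, 0.957, -0.14, 0.236]
contact_force: [-7.3, 3.1, 6.4]
gripper_width: 15.2
finger_force: 61.8
```

```bash
python3 st.py
```

```text
21.12 bar in mouth [-1.3, 0.8, 33.1] lug ang 36.8 tilt 0.16 F mouth axes [-3.9, 0.4, 10.0] T [0.39, 1.43, 0.02] w 15.1 q6 -0.52
```

Call:
drive_tool([
  {"tx": 0,"ty": 0,"tz": 0,"rx": 0,"ry": 0,"rz": 7},
  {"tx": 0,"ty": 0,"tz": 0,"rx": 0,"ry": 0,"rz": 7},
  {"tx": 0,"ty": 0,"tz": 0,"rx": 0,"ry": 0,"rz": 7},
  {"tx": 0,"ty": 0,"tz": 0,"rx": 0,"ry": 0,"rz": 7},
  {"tx": 0,"ty": 0,"tz": 0,"rx": 0,"ry": 0,"rz": 7},
  {"tx": 0,"ty": 0,"tz": 0,"rx": 0,"ry": 0,"rz": 7},
  {"tx": 0,"ty": 0,"tz": 0,"rx": 0,"ry": 0,"rz": 7},
  {"tx": 0,"ty": 0,"tz": 0,"rx": 0,"ry": 0,"rz": 0},
])

```text
clock: 22.12
tool_pos: [586.5, -201.7, 105.8]
orientation: [0.306, 0.912, -0.03, 0.273]
contact_force: [-6.3, 4.6, 5.7]
gripper_width: 15.3
finger_force: 61.6
```

```bash
python3 st.py
```

```text
22.27 bar in mouth [0.0, 1.3, 33.1] lug ang -12.1 tilt 0.14 F mouth axes [-3.6, 1.8, 9.0] T [0.62, 1.3, 0.01] w 15.1 q6 0.34
```

Call:
drive_tool([
  {"tx": 0,"ty": 0,"tz": 0,"rx": 0,"ry": 0,"rz": 5},
  {"tx": 0,"ty": 0,"tz": 0,"rx": 0,"ry": 0,"rz": 4},
  {"tx": 0,"ty": 0,"tz": 0,"rx": 0,"ry": 0,"rz": 3},
  {"tx": 0,"ty": 0,"tz": 0,"rx": 0,"ry": 0,"rz": 2},
  {"tx": 0,"ty": 0,"tz": 0,"rx": 0,"ry": 0,"rz": 0},
])

```text
clock: 22.9
tool_pos: [586.6, -201.6, 105.8]
orientation: [0.414, 0.868, 0.004, 0.275]
contact_force: [-6.5, 4.3, 7.3]
gripper_width: 15.1
finger_force: 61.6
```

```bash
python3 st.py
```

```text
23.05 bar in mouth [0.3, 1.2, 33.1] lug ang -26.1 tilt 0.14 F mouth axes [-3.5, 1.6, 8.3] T [0.65, 1.27, -0.02] w 15.2 q6 0.58
```

Call:
drive_tool([
  {"tx": 0,"ty": 0,"tz": 0,"rx": 0,"ry": 0,"rz": 2},
  {"tx": 0,"ty": 0,"tz": 0,"rx": 0,"ry": 0,"rz": 2},
  {"tx": 0,"ty": 0,"tz": 0,"rx": 0,"ry": 0,"rz": 0},
])

```text
clock: 23.42
tool_pos: [586.6, -201.6, 105.8]
orientation: [0.444, 0.853, 0.013, 0.275]
contact_force: [-7.3, 6.1, 5.8]
gripper_width: 15.4
finger_force: 61.6
```

```bash
python3 st.py
```

```text
23.57 bar in mouth [0.4, 1.1, 33.1] lug ang -30.1 tilt 0.14 F mouth axes [-3.2, 2.2, 9.2] T [0.68, 1.28, 0.01] w 15.1 q6 0.65
```

Call:
drive_tool([
  {"tx": 0,"ty": 0,"tz": 0,"rx": 0,"ry": 0,"rz": 1.5},
  {"tx": 0,"ty": 0,"tz": 0,"rx": 0,"ry": 0,"rz": 1.5},
  {"tx": 0,"ty": 0,"tz": 0,"rx": 0,"ry": 0,"rz": 0},
])

```text
clock: 23.95
tool_pos: [586.0, -201.8, 105.6]
orientation: [0.466, 0.841, 0.019, 0.274]
contact_force: [-7.6, 3.8, 5.9]
gripper_width: 15.5
finger_force: 65.2
```

```bash
python3 st.py
```

```text
24.1 bar in mouth [0.0, 0.7, 33.1] lug ang -33.0 tilt 0.14 F mouth axes [-3.9, -0.1, 10.0] T [0.33, 1.39, 1.07] w 14.9 q6 0.7
```

Stop felt (1.07 N·m). Back off to the pocket centre and let it rise.

Call:
drive_tool([
  {"tx": 0,"ty": 0,"tz": 0,"rx": 0,"ry": 0,"rz": -4},
  {"tx": 0,"ty": 0,"tz": 0,"rx": 0,"ry": 0,"rz": -4},
  {"tx": 0,"ty": 0,"tz": -0.2,"rx": 0,"ry": 0,"rz": 0},
  {"tx": 0,"ty": 0,"tz": -0.2,"rx": 0,"ry": 0,"rz": 0},
  {"tx": 0,"ty": 0,"tz": 0,"rx": 0,"ry": 0,"rz": 0},
])

```text
clock: 24.72
tool_pos: [585.0, -201.9, 109.8]
orientation: [0.407, 0.871, 0.0, 0.276]
contact_force: [-5.0, 2.8, 5.8]
gripper_width: 14.8
finger_force: 61.2
```

```bash
python3 st.py
```

```text
24.88 bar in mouth [1.3, 0.4, 37.1] lug ang -25.2 tilt 0.01 F mouth axes [-2.0, 0.2, 7.1] T [0.2, 0.91, 0.07] w 15.2 q6 0.56
```

Call:
drive_tool([
  {"tx": 0,"ty": 0,"tz": -0.15,"rx": 0,"ry": 0,"rz": 0},
  {"tx": 0,"ty": 0,"tz": 0,"rx": 0,"ry": 0,"rz": 0},
])

```text
clock: 25.12
tool_pos: [584.4, -201.6, 111.0]
orientation: [0.407, 0.871, 0.0, 0.276]
contact_force: [-2.7, 3.2, 4.9]
gripper_width: 14.8
finger_force: 61.1
```

```bash
python3 st.py
```

```text
25.27 bar in mouth [1.3, 0.3, 38.5] lug ang -25.2 tilt 0.02 F mouth axes [-0.5, 1.4, 5.8] T [0.41, 0.61, 0.03] w 15.3 q6 0.56
```

Free to rise; continue until the lugs hold.

Call:
drive_tool([
  {"tx": 0,"ty": 0,"tz": -0.1,"rx": 0,"ry": 0,"rz": 0},
  {"tx": 0,"ty": 0,"tz": 0,"rx": 0,"ry": 0,"rz": 0},
])

```text
clock: 25.52
tool_pos: [584.0, -201.5, 111.5]
orientation: [0.407, 0.871, 0.0, 0.275]
contact_force: [2.2, 0.9, 1.9]
gripper_width: 15.0
finger_force: 60.2
```

Call:
drive_tool([
  {"tx": 0,"ty": 0,"tz": -0.1,"rx": 0,"ry": 0,"rz": 0},
  {"tx": 0,"ty": 0,"tz": 0,"rx": 0,"ry": 0,"rz": 0},
])

```text
clock: 25.78
tool_pos: [583.9, -201.6, 111.7]
orientation: [0.407, 0.871, 0.0, 0.275]
contact_force: [10.0, -2.2, -7.8]
gripper_width: 15.4
finger_force: 60.0
```

```bash
python3 st.py
```

```text
25.93 bar in mouth [1.2, 0.2, 39.3] lug ang -25.2 tilt 0.05 F mouth axes [4.1, 1.1, -10.9] T [0.71, -0.36, 0.04] w 15.1 q6 0.56
```

The lugs hold against the pull, so it's locked. Relax, release and retreat.

Call:
drive_tool([
  {"tx": 0,"ty": 0,"tz": 0.1,"rx": 0,"ry": 0,"rz": 0},
  {"tx": 0,"ty": 0,"tz": 0,"rx": 0,"ry": 0,"rz": 0},
])

```text
clock: 26.18
tool_pos: [583.9, -201.6, 111.5]
orientation: [0.407, 0.871, 0.0, 0.275]
contact_force: [4.5, 0.1, -0.7]
gripper_width: 15.2
finger_force: 61.2
```

Call:
drive_tool([
  {"tx": 0,"ty": 0,"tz": 0,"rx": 0,"ry": 0,"rz": 0},
  {"tx": 0,"ty": 0,"tz": 0,"rx": 0,"ry": 0,"rz": 0},
  {"tx": 0,"ty": 0,"tz": 0,"rx": 0,"ry": 0,"rz": 0},
  {"tx": 0,"ty": 0,"tz": 0,"rx": 0,"ry": 0,"rz": 0},
], fingers=0.8)

```text
clock: 26.68
tool_pos: [582.7, -201.6, 110.9]
orientation: [0.408, 0.871, -0.0, 0.275]
contact_force: [0.1, 1.0, -0.8]
gripper_width: 67.9
finger_force: 0.0
```

Call:
drive_tool([
  {"tx": 0,"ty": 0,"tz": -1,"rx": 0,"ry": 0,"rz": 0},
  {"tx": 0,"ty": 0,"tz": -2,"rx": 0,"ry": 0,"rz": 0},
  {"tx": 0,"ty": 0,"tz": -3,"rx": 0,"ry": 0,"rz": 0},
  {"tx": 0,"ty": 0,"tz": -4,"rx": 0,"ry": 0,"rz": 0},
  {"tx": 0,"ty": 0,"tz": -4,"rx": 0,"ry": 0,"rz": 0},
  {"tx": 0,"ty": 0,"tz": 0,"rx": 0,"ry": 0,"rz": 0},
])

```text
clock: 27.42
tool_pos: [517.2, -170.2, 234.9]
orientation: [0.407, 0.87, 0.001, 0.279]
contact_force: [-0.1, -0.3, 0.3]
gripper_width: 68.3
finger_force: 0.0
```

```bash
python3 - <<'E'
from h import *
rel([0,0,0])
c=viewer.camera("scene");c2=viewer.camera("top")
a=c["pixels"][200:320,310:450];b=c2["pixels"][170:290,330:470]
save(np.hstack([a,b]),"end.png",2.8)
E
```

```text
27.43 [-0.26 -0.12 -0.46  0.67 -0.09  0.59] [ 517.2 -170.2  234.9] x-yaw 125.9 F [-0.1 -0.3  0.3] T [ 0.21  0.4  -0.01] w 68.3 ('t', array([ 49.987, -30.573,  -9.098]))
```

View pics/end.png

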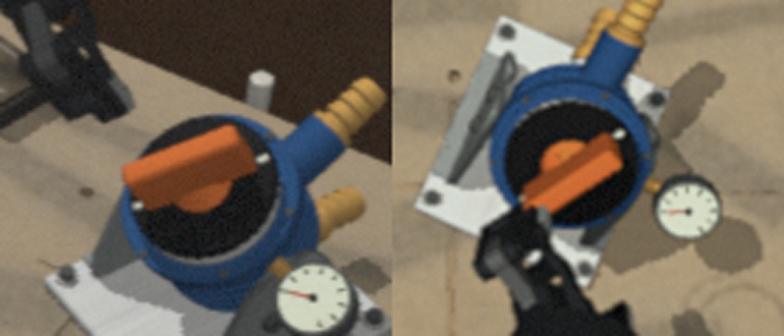

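The cap sits flush and square in the bowl: scene (200,185), top (575,160). The gripper is clear, so I'm handing in.

```bash
python3 -c "
from cell import r
print(r.hand_in())"
```

```text
the job is handed in; nothing more can be done
None
```

The cap is locked in the bowl and the job is handed in at about 27 s; the lugs held against an 11 N pull before I let go, but the hand-in call returned no verdict.

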